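# Pack a sake set and a tea set into their gift boxes

## Robot

A 6-joint arm with a two-finger parallel gripper is mounted at the origin on the work surface. World frame = base frame: x ahead of the robot, y to its left, z up, the work surface at z = 0. Lengths are in m, angles in rad, forces in N, time in s.
With the tool pointing down it reaches from about 0.35 to 0.975 m from the base axis. Payload 7.1 kg.
Tool frame: the origin (TCP) lies at the very end of the fingers, on their centre line; the grasp point (between the pads) lies 19 mm behind it; z points along the fingers, y is the line along which they close (so a half turn about z gives the same grasp; the last joint's range is limited). The gripper opens to 88 mm and grips with 3 to 60 N. Pads are 20 mm wide; open, the fingers measure 115 mm over their backs; the gripper's body (75 mm by 178 mm) begins 61 mm behind the grasp point.
Start: joints at [-1.198, 0.423, 1.63, -0, 1.089, -0.019], TCP at [0.239, -0.578, 0.223] pointing down, gripper open.
Joint ranges: [-3, 3], [-0.9, 2.11], [0.09, 2.58], [-1.31, 4.45], [0.11, 2.69], [-2.54, 2.54]. Speed limits (rad/s): [2.39, 2.39, 3.01, 3.14, 3.14, 3.14].

## Interface

Orientations are given as a unit quaternion [x, y, z, w].
In Python, from bench import telemetry, optics, workorder gives the robot as it stands.
- The arm moves only by the tool servo_tool, never from a script. Its argument "targets" is a list of rows, each a list of 7 numbers: the turn, a rotation vector about the world's x, y, z in degrees, then the shift along the world's x, y, z in mm, then the closure, from 0 (fully open) to 1 (shut). A call has 1 to 12 rows; each row is the pose to reach, as a shift and turn from the pose commanded when the call began; what a row does not reach only later rows make up. A row lasts 1/10 s, in which the tool goes at most 50 mm and 8.59 degrees, less where a joint would pass 70% of its speed; a pose out of reach is approached as far as the arm can. A call with a gripper value outside its range is refused whole. The fingers move at their own pace and stop on an object; "squeeze" is the grip in N (left out, the last holds). Time passes only in rows, so rows that repeat a pose let the fingers close. It gives the time, the measured TCP pose, the force, the opening and the grip force at its end, in the units of the state.
- telemetry.read_state(): the state, without advancing time (a new reading comes with each control period).
- optics.capture(name): name is "side" or "top" or "wrist"; returns a dict with "img" (480x640x3 uint8, red, green, blue), "z_map" (480x640 float32, m along the optical axis (not along the pixel's ray), 0 where there is no reading), "K" (3x3 intrinsics, pixels), "k1" (the pictures are not rectified: a ray, as slopes to the right and down, at radius r is drawn at 1 + k1 r^2 times it, then the intrinsics apply), "R" (3x3) and "t" (3): a world point X has camera coordinates R X + t. Camera axes: x right, y down, z forward; pixel columns grow to the right and rows downward; lengths in m; the calibration is good to about 2 mm. A picture is of the moment at which its call begins.
- workorder.job_done(): hands the job in; it is judged then, once.
The state is a dict: "t": time; "qpos": joint angles; "joint_vel": joint speeds; "joint_torque": joint torques, N m; "eef_pos": TCP position; "ee_rot": TCP orientation; "force": force on the tool from outside, world axes, zero at the start; "torque": the same for the moment, N m; "opening": opening from 0.0 (shut) to 1.0 (fully open); "gripper_force": force on a finger pad.
Only numpy, scipy, OpenCV 4.12 (cv2) and the standard library are available. Lean on these libraries where they do the work, as an engineer would, in place of code of your own. Each camera call takes 0.05 s, during which the arm holds its last target. There are 200 camera calls.

## Task

Make up the two gift sets from the stock on the table. The sake set goes into the black box with the red lining: the flask in the wide middle cell and one of the two small sake cups (blue, white) in each end cell; the tea set goes into the pale wooden box: the red tea caddy and the pale green tea cup, each in a cell of its own, either way round. Stand every piece upright on the floor of its cell, set down and not dropped, and leave the dark brown tea cup, the glass bowl and the stacked plates where they are.

Things in the scene. Friction and masses are not known exactly. Their poses are not given: they have to be found in the camera images.
- sake_box: Shallow black box, red lining and dividers, fixed. Outside 242 mm (its y) by 90 mm (its x); sides 16 mm high, 5 mm thick; floor 4 mm thick. Two dividers (4 mm thick, tops 14 mm above the table) make three cells in a row along y: middle 84 mm (y) by 80 mm (x), centred on the origin; two ends 70 by 80 mm, centred at y = +81 and -81 mm. Origin at the centre of its underside, at table height; z up.
- tea_box: Shallow pale wooden box, cream lining and divider, fixed. Outside 178 mm (its y) by 90 mm (its x); sides 16 mm high, 5 mm thick; floor 4 mm thick. One divider (4 mm thick, top 14 mm above the table) makes two cells, each 82 mm (y) by 80 mm (x), centred at y = +43 and -43 mm. Origin at the centre of its underside, at table height; z up.
- flask_mid (a point): Sake flask: white glazed with blue bands round belly and neck, closed solid shape, 122 mm high, loose, upright on the table. Foot 54 mm across, belly 66 mm at 42 mm above the foot, narrow neck 28 mm across from 92 to 108 mm above the foot, lip 36 mm at the top. About 0.22 kg. Origin at its centre, half-way up; z up.
- blue_sake_cup_mid (a point): Small blue sake cup without handle, open at the top, 52 mm high, loose, upright: foot 44 mm across, 50 mm at 12 mm height, 54 mm at the rim, wall 4 mm. About 0.08 kg. Origin at its centre, half-way up; z up.
- white_sake_cup_mid (a point): Small white sake cup without handle, of the same shape as the blue one: 52 mm high, foot 44 mm, rim 54 mm, wall 4 mm, loose, upright. About 0.08 kg. Origin at its centre, half-way up; z up.
- green_tea_cup_mid (a point): Tall pale green tea cup without handle, open at the top, 78 mm high, loose, upright: foot 52 mm across, 60 mm from 14 mm height, 62 mm at the rim, wall 4 mm. About 0.16 kg. Origin at its centre, half-way up; z up.
- caddy_mid (a point): Tea caddy: closed upright red tin with thin brass lines and a brass disc on its lid, a straight cylinder 62 mm across and 88 mm high, loose. The lid does not come off. About 0.13 kg. Origin at its centre, half-way up; z up.
- brown_tea_cup_mid (a point): Tall dark brown, nearly black tea cup of the same shape as the green one (62 mm across, 78 mm high), loose, standing among the stock. It belongs to neither set and stays where it is. Origin at its centre, half-way up; z up.
- glass_bowl_mid (a point): Green glass bowl, 110 mm across and 48 mm high, loose, to the side of the boxes. It stays where it is. Origin on its axis, 24 mm above its underside.
- plates_mid (a point): Stack of square white plates, 106 by 106 mm and 39 mm high in all, loose, one piece, to the side of the boxes. It stays where it is. Origin at the centre of the stack.

How it is judged:
By the outcome, as a careful person would: the job done as asked, in the order asked, and still so for the second after the job is handed in, with the robot touching nothing.
It also fails if it takes over 128 s, if anything falls off the work surface, if the arm or the gripper's body presses on something with over 40 N, if the wrist force passes 120 N, or if a joint passes its speed limit or range.

## Working session

There is one attempt and no reset: what is moved stays moved. The work goes in short steps, Python scripts to look and compute and a tool call to move; the robot and the scene stay as the last step left them, time stands still between calls to the robot, and variables do not carry over. Pictures are saved under pics/ and viewed, at most 14 in all, crops included, and the job is handed in when it is done.

Besides the shell and the picture viewer there is one more tool, called after "Emit:" by a JSON object that holds its "api" and its "payload", one argument or row to a line. servo_tool: Moves the arm, as the interface text tells. Its arguments: {"type":"object","properties":{"targets":{"type":"array","items":{"type":"array","items":{"type":"number"}}},"squeeze":{"type":"number"}},"required":["targets"]}

```bash
ls; mkdir -p pics; python3 - <<'E'
from bench import telemetry, optics
import cv2, numpy as np
s=telemetry.read_state(); print(s['t'],s['eef_pos'],s['ee_rot'],s['opening'])
for n in('top','side'):
    c=optics.capture(n); cv2.imwrite(f'pics/{n}0.png',c['img'][:,:,::-1]); print(n,c['K'].tolist(),c['k1'],c['R'].round(3).tolist(),c['t'].round(3), (c['z_map']>0).mean())
    np.savez(f'{n}0.npz',**c)
E
```

```text
pics
0.0 [ 0.23846605 -0.57710719  0.22188486] [ 9.80874996e-01  1.94637194e-01 -1.43818144e-04 -7.64793456e-04] 0.999065144299351
top [[482.02840804876865, 0.0, 313.32894211837896], [0.0, 482.02840804876865, 239.35966902427322], [0.0, 0.0, 1.0]] -0.12987140387804183 [[0.029, -0.999, -0.024], [-0.994, -0.026, -0.106], [0.105, 0.027, -0.994]] [-0.003  0.548  1.182] 0.9960286458333333
side [[541.3788516432322, 0.0, 320.45632439828177], [0.0, 541.3788516432322, 230.45006134767456], [0.0, 0.0, 1.0]] 0.011957625112509624 [[-0.765, -0.644, 0.014], [-0.385, 0.438, -0.813], [0.517, -0.627, -0.583]] [0.428 0.277 1.051] 0.996142578125
```

View pics/top0.png

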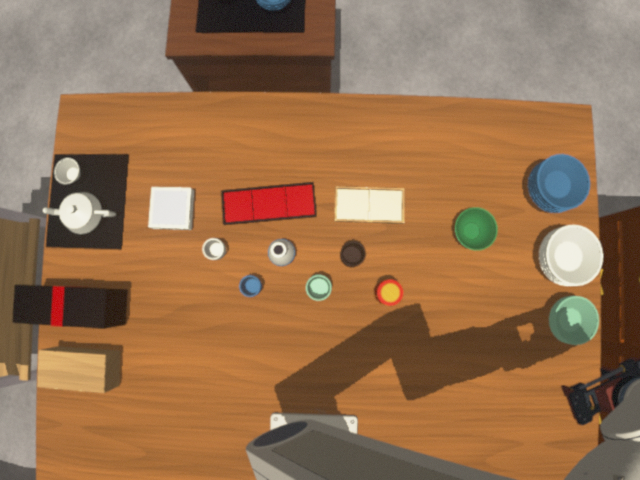

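View pics/side0.png

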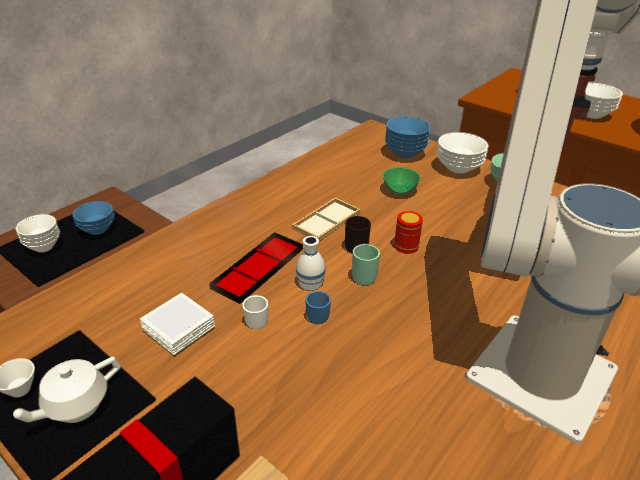

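```bash
cat > h.py <<'E'
import numpy as np, cv2
def cloud(c):
    K=c['K'];k1=float(c['k1']);D=np.array([k1,0,0,0,0])
    v,u=np.mgrid[0:480,0:640].astype(np.float64)
    p=cv2.undistortPoints(np.stack([u.ravel(),v.ravel()],1)[:,None],K,D)[:,0]
    z=c['z_map'].ravel().astype(float)
    X=np.c_[p*z[:,None],z]
    return ((X-c['t'])@c['R']).reshape(480,640,3)   # R^T (X-t)
def hsv(c): return cv2.cvtColor(c['img'],cv2.COLOR_RGB2HSV)
E
python3 - <<'E'
from h import *
c=dict(np.load('top0.npz')); W=cloud(c)
print('table z',np.median(W[330:350,200:260,2]), W[330:350,200:260,2].std())
roi=np.zeros((480,640),bool); roi[170:310,140:505]=1
m=(roi&(W[...,2]>0.022)&(c['z_map']>0)).astype(np.uint8)
n,l,st,ce=cv2.connectedComponentsWithStats(m)
for i in range(1,n):
    if st[i,4]<60: continue
    P=W[l==i]; h=np.percentile(P[:,2],97); T=P[P[:,2]>h-0.008]
    (cx,cy),r=cv2.minEnclosingCircle(T[:,:2].astype(np.float32))
    print(ce[i].round(),st[i,4],'h %.3f'%h,'circ %.3f %.3f r %.3f'%(cx,cy,r),'mean',T.mean(0).round(3))
H=hsv(c)
for nm,mask in(('sake',(H[...,1]>200)&((H[...,0]<4)|(H[...,0]>175))),('tea',(H[...,1]<110)&(H[...,2]>200))):
    r2=np.zeros_like(roi); r2[175:230,205:330 if nm=='sake' else 430]=1
    if nm=='tea': r2[:,:325]=0
    P=W[mask&r2]; rc=cv2.minAreaRect(P[:,:2].astype(np.float32)); print(nm,len(P),rc,cv2.boxPoints(rc).round(3).tolist(),np.percentile(P[:,2],[5,50,95]))
E
```

```text
table z 0.0011155447675762877 0.07104885076799249
[170. 208.] 1703 h 0.044 circ 0.620 0.383 r 0.074 mean [0.619 0.382 0.04 ]
[479. 227.] 751 h 0.052 circ 0.584 -0.393 r 0.056 mean [ 0.587 -0.399  0.048]
[213. 249.] 198 h 0.056 circ 0.516 0.262 r 0.027 mean [0.516 0.262 0.053]
[281. 252.] 581 h 0.126 circ 0.512 0.091 r 0.018 mean [0.512 0.091 0.123]
[353. 253.] 224 h 0.082 circ 0.511 -0.085 r 0.031 mean [ 0.511 -0.086  0.079]
[249. 286.] 174 h 0.056 circ 0.426 0.165 r 0.027 mean [0.427 0.166 0.053]
[318. 287.] 195 h 0.082 circ 0.428 -0.004 r 0.031 mean [ 0.428 -0.004  0.079]
[388. 292.] 562 h 0.093 circ 0.419 -0.173 r 0.031 mean [ 0.42  -0.173  0.089]
sake 2513 ((0.5442220568656921, 0.11653514206409454), (0.28809741139411926, 0.2305593192577362), 9.270451545715332) [[0.382999986410141, 0.2070000022649765], [0.42100000381469727, -0.019999999552965164], [0.7049999833106995, 0.026000000536441803], [0.6679999828338623, 0.2540000081062317]] [0.00144175 0.00569057 0.01120492]
tea 2101 ((0.5521571040153503, -0.11949791759252548), (0.17567136883735657, 0.2785462737083435), 85.2558364868164) [[0.4059999883174896, -0.19599999487400055], [0.6840000152587891, -0.21899999678134918], [0.6980000138282776, -0.0430000014603138], [0.42100000381469727, -0.019999999552965164]] [0.00159933 0.00571341 0.01615887]
```

```bash
cat >> h.py <<'E'
def rayplane(c,uv,z):
    p=cv2.undistortPoints(np.float64(uv).reshape(-1,1,2),c['K'],np.array([float(c['k1']),0,0,0,0]))[:,0]
    d=np.c_[p,np.ones(len(p))]@c['R']; o=-c['R'].T@c['t']
    return o+d*((z-o[2])/d[:,2])[:,None]
E
python3 - <<'E'
from h import *
c=dict(np.load('top0.npz'));H=hsv(c)
for nm,mask,x0,x1 in(('sake outer',(H[...,2]<60)|((H[...,1]>200)&((H[...,0]<4)|(H[...,0]>175))),212,326),('sake in',(H[...,1]>200)&(H[...,2]>100)&((H[...,0]<4)|(H[...,0]>175)),212,326),('tea in',(H[...,1]<70)&(H[...,2]>200),328,415),('tea out',(H[...,1]<140)&(H[...,2]>150),328,415)):
    r=np.zeros((480,640),np.uint8); r[176:230,x0:x1]=1; r&=mask.astype(np.uint8)
    r=cv2.morphologyEx(r,cv2.MORPH_CLOSE,np.ones((5,5)))
    n,l,st,ce=cv2.connectedComponentsWithStats(r); i=1+st[1:,4].argmax()
    v,u=np.nonzero(l==i)
    P=rayplane(c,np.c_[u,v],0.016 if 'out' in nm else .004)
    rc=cv2.minAreaRect(P[:,:2].astype(np.float32)); print(nm,len(P),rc,'mean',P.mean(0))
E
```

```text
sake outer 2575 ((0.6406001448631287, 0.13192278146743774), (0.07824420928955078, 0.2283981591463089), 6.968754768371582) mean [0.64072172 0.13104367 0.016     ]
sake in 2575 ((0.6427690982818604, 0.13342516124248505), (0.07901569455862045, 0.23065024614334106), 6.968742847442627) mean [0.64289192 0.13253738 0.004     ]
tea in 1929 ((0.6450421214103699, -0.12799090147018433), (0.166610985994339, 0.0781206488609314), 89.99349212646484) mean [ 0.64494769 -0.12818856  0.004     ]
tea out 2478 ((0.6439489126205444, -0.12771332263946533), (0.17966200411319733, 0.09346999228000641), 89.5886001586914) mean [ 0.64271819 -0.12784382  0.016     ]
```

Emit:
{"api": "servo_tool", "payload": {
  "targets": [
    [0,0,75,273,669,0,0],
    [0,0,75,273,669,0,0],
    [0,0,75,273,669,0,0],
    [0,0,75,273,669,0,0],
    [0,0,75,273,669,0,0],
    [0,0,75,273,669,0,0],
    [0,0,75,273,669,0,0],
    [0,0,75,273,669,0,0],
    [0,0,75,273,669,0,0],
    [0,0,75,273,669,0,0],
    [0,0,75,273,669,0,0],
    [0,0,75,273,669,0,0]
  ],
  "squeeze": 20
}}

```text
t: 1.3
eef_pos: [0.4656, -0.02, 0.2227]
ee_rot: [0.66, 0.752, -0.0, 0.0]
force: [0.4, -1.1, 0.6]
opening: 1.0
gripper_force: 0.0
```

Emit:
{"api": "servo_tool", "payload": {
  "targets": [
    [0,0,0,46,112,0,0],
    [0,0,0,46,112,0,0],
    [0,0,0,46,112,0,0],
    [0,0,0,46,112,0,0],
    [0,0,0,46,112,0,0]
  ]
}}

```text
t: 1.8
eef_pos: [0.5107, 0.0898, 0.2222]
ee_rot: [0.659, 0.752, -0.001, -0.0]
force: [-1.1, -0.5, 0.2]
opening: 0.998
gripper_force: 0.0
```

```bash
python3 - <<'E'
from h import *
from bench import telemetry, optics
s=telemetry.read_state(); print(s['t'],s['eef_pos'],s['force'],s['qpos'])
c=optics.capture('wrist'); cv2.imwrite('pics/w1.png',c['img'][:,:,::-1]); np.savez('w1.npz',**c)
W=cloud(c)
m=(W[...,2]>.10)&(W[...,2]<.14)&(c['z_map']>0)
m[:, :]&=(np.hypot(W[...,0]-.512,W[...,1]-.091)<.04)
P=W[m];print(len(P))
if len(P)>20:
    h=np.percentile(P[:,2],95);T=P[P[:,2]>h-.006].astype(np.float32);print(h,cv2.minEnclosingCircle(T[:,:2]),T.mean(0))
E
```

```text
1.8 [0.5107355  0.08983638 0.22217113] [-1.07506743 -0.46520966  0.2025996 ] [ 1.51337513e-01  2.68582351e-01  1.86292425e+00 -3.39689773e-04
  1.01145095e+00  2.02389577e-02]
1899Traceback (most recent call last):
  File "<stdin>", line 10, in <module>
cv2.error: OpenCV(4.12.0) /io/opencv/modules/imgproc/src/shapedescr.cpp:201: error: (-215:Assertion failed) count >= 0 && (depth == CV_32F || depth == CV_32S) in function 'minEnclosingCircle'
```

View pics/w1.png

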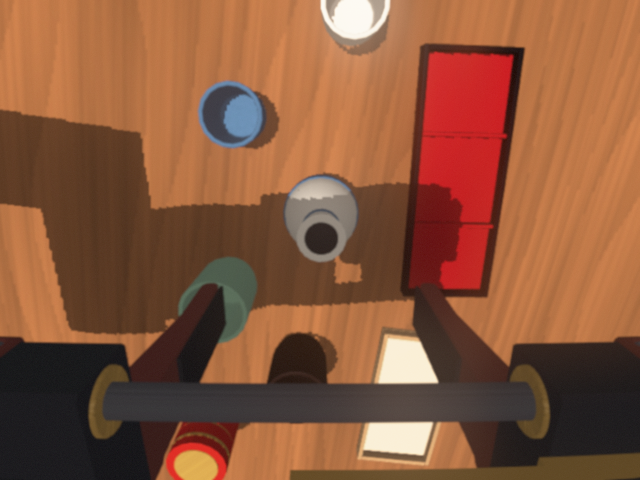

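The wrist view shows the flask lip at (321, 237), midway between the fingers. Both boxes are visible: the sake box centre is at about (462, 170) and the tea box at about (400, 395).

```bash
python3 - <<'E'
from h import *
c=dict(np.load('w1.npz')); W=cloud(c); H=hsv(c)
for nm,x,y,h in(('flask',.512,.091,.122),('blue',.426,.165,.052)):
    d=np.hypot(W[...,0]-x,W[...,1]-y); P=W[(d<.04)&(abs(W[...,2]-h)<.008)&(c['z_map']>0)].astype(np.float32)
    (q,r)=cv2.minEnclosingCircle(np.ascontiguousarray(P[:,:2])); print(nm,len(P),np.round(q,4),r,P.mean(0),np.percentile(P[:,2],95))
m=((H[...,1]>200)&(H[...,2]>100)&((H[...,0]<4)|(H[...,0]>175))).astype(np.uint8); m[310:]=0; m[:,:400]=0
m=cv2.morphologyEx(m,cv2.MORPH_CLOSE,np.ones((7,7)))
v,u=np.nonzero(m); P=rayplane(c,np.c_[u,v],.004); print(cv2.minAreaRect(P[:,:2].astype(np.float32)))
E
```

```text
flask 1856 [0.5124 0.0916] 0.017918990924954414 [0.51235723 0.09208794 0.12338214] 0.12453256
blue 1161 [0.4275 0.1656] 0.027122845873236656 [0.42571253 0.16603474 0.05180555] 0.05410206
((0.6455116868019104, 0.13306958973407745), (0.08167549222707748, 0.23432353138923645), 6.279589653015137)
```

Emit:
{"api": "servo_tool", "payload": {
  "targets": [
    [0,0,0,1,2,-50,0],
    [0,0,0,1,2,-100,0],
    [0,0,0,1,2,-130,0],
    [0,0,0,1,2,-140,0],
    [0,0,0,1,2,-140,0.4],
    [0,0,0,1,2,-140,0.6],
    [0,0,0,1,2,-140,0.8],
    [0,0,0,1,2,-140,0.9],
    [0,0,0,1,2,-140,0.9],
    [0,0,0,1,2,-140,0.9],
    [0,0,0,1,2,-140,0.9]
  ]
}}

```text
t: 2.95
eef_pos: [0.5121, 0.0919, 0.0829]
ee_rot: [0.66, 0.752, -0.0, -0.0]
force: [-2.0, 0.5, 1.5]
opening: 0.439
gripper_force: 17.0
```

Emit:
{"api": "servo_tool", "payload": {
  "targets": [
    [0,0,0,0,0,0,0.9],
    [0,0,0,0,0,0,0.9],
    [0,0,0,0,0,2,0.9],
    [0,0,0,0,0,6,0.9],
    [0,0,0,0,0,6,0.9]
  ]
}}

```text
t: 3.45
eef_pos: [0.5128, 0.092, 0.089]
ee_rot: [0.66, 0.752, 0.0, 0.0]
force: [-0.5, -0.3, -2.5]
opening: 0.438
gripper_force: 15.9
```

```bash
python3 - <<'E'
from h import *
from bench import telemetry, optics
s=telemetry.read_state(); print(s['t'],s['eef_pos'],s['force'],s['opening'],s['gripper_force'])
c=optics.capture('side'); np.savez('s1.npz',**c); cv2.imwrite('pics/s1.png',cv2.resize(c['img'][150:330,220:400,::-1],(600,600),interpolation=cv2.INTER_CUBIC))
E
```

```text
3.45 [0.51276857 0.0919639  0.08899862] [-0.53240076 -0.26707608 -2.51473112] 0.4383051054436076 15.860727044055238
```

View pics/s1.png

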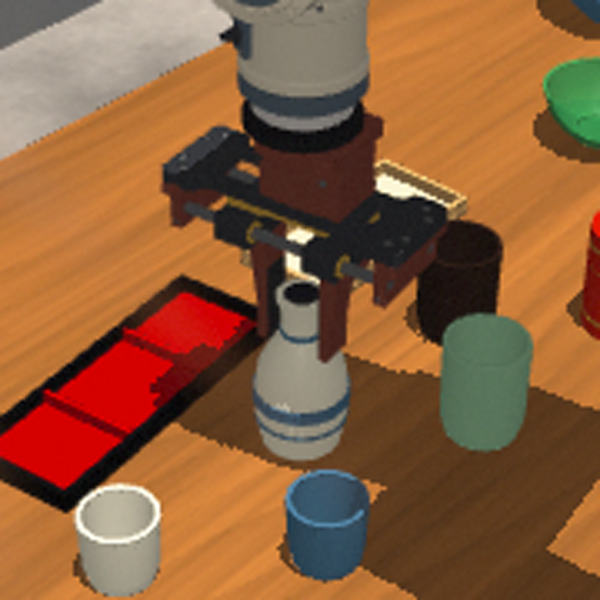

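The flask is held upright off the table, at about (300, 370) in the crop, and carries its full weight at 2.5 N. Next I lift it and carry it to the middle cell.

Emit:
{"api": "servo_tool", "payload": {
  "targets": [
    [0,0,0,0,0,15,0.9],
    [0,0,0,0,0,35,0.9],
    [0,0,0,10,3,50,0.9],
    [0,0,0,30,9,50,0.9],
    [0,0,0,55,17,50,0.9],
    [0,0,0,80,25,50,0.9],
    [0,0,0,105,33,50,0.9],
    [0,0,0,122,38,50,0.9],
    [0,0,0,131,41,50,0.9],
    [0,0,0,131,41,50,0.9],
    [0,0,0,131,41,50,0.9]
  ]
}}

```text
t: 4.6
eef_pos: [0.6423, 0.1327, 0.1382]
ee_rot: [0.66, 0.752, -0.001, -0.0]
force: [0.3, -0.3, -2.6]
opening: 0.394
gripper_force: 16.6
```

```bash
python3 - <<'E'
from h import *
from bench import telemetry, optics
s=telemetry.read_state(); print(s['t'],s['eef_pos'],s['force'],s['opening'],s['gripper_force'])
c=optics.capture('side'); np.savez('s2.npz',**c); cv2.imwrite('pics/s2.png',cv2.resize(c['img'][150:330,200:380,::-1],(600,600),interpolation=cv2.INTER_CUBIC))
E
```

```text
4.6 [0.64232635 0.13266041 0.1381806 ] [ 0.33981459 -0.34422632 -2.58858152] 0.39388715132929575 16.580032775527798
```

View pics/s2.png

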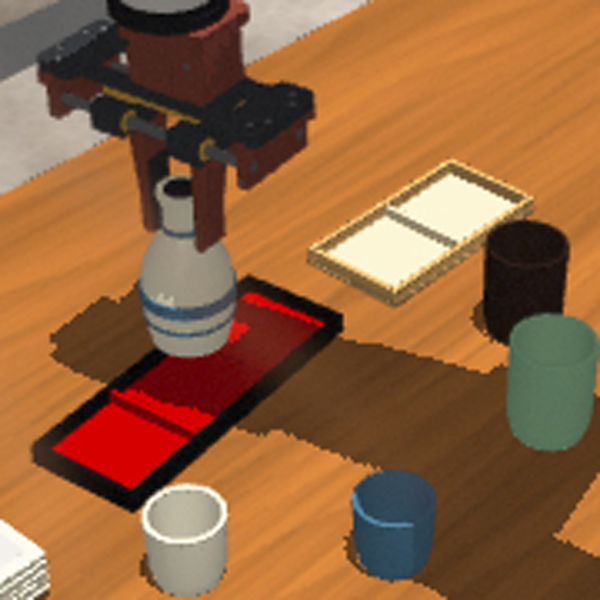

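```bash
python3 - <<'E'
from h import *
for f,x,y in(('s1',.5128,.092),('s2',.6423,.1327)):
    c=dict(np.load(f+'.npz')); W=cloud(c); H=hsv(c)
    d=np.hypot(W[...,0]-x,W[...,1]-y)
    m=(d<.045)&(H[...,1]<75)&(H[...,2]>70)&(c['z_map']>0)&(W[...,2]>.012)
    m=cv2.morphologyEx(m.astype(np.uint8),cv2.MORPH_OPEN,np.ones((3,3)))
    P=W[m>0]; print(f,len(P),np.percentile(P[:,2],[.5,2,98,99.5]).round(4))
    for a,b in((.0,.03),(.03,.06),(.06,.09),(.09,.12),(.12,.15),(.15,.2)):
        Q=P[(P[:,2]>a)&(P[:,2]<b)]
        if len(Q)>5: print(a,len(Q),Q.mean(0).round(4))
E
```

```text
s1 1915 [0.0147 0.0198 0.3596 0.3605]
0.0 106 [0.498  0.1136 0.0215]
0.03 201 [0.4994 0.1141 0.0457]
0.06 347 [0.5007 0.1097 0.0748]
0.09 146 [0.5063 0.105  0.1023]
0.12 58 [0.5064 0.1053 0.1269]
s2 2089 [0.0565 0.0622 0.4084 0.4094]
0.03 30 [0.6272 0.1498 0.0575]
0.06 204 [0.6234 0.1507 0.0762]
0.09 295 [0.6229 0.1479 0.1074]
0.12 277 [0.6324 0.1471 0.1321]
0.15 110 [0.6377 0.1452 0.1655]
```

Emit:
{"api": "servo_tool", "payload": {
  "targets": [
    [0,0,0,1,0,-12,0.9],
    [0,0,0,1,0,-28,0.9],
    [0,0,0,1,0,-36,0.9],
    [0,0,0,1,0,-41,0.9],
    [0,0,0,1,0,-44,0.9],
    [0,0,0,1,0,-46,0.9],
    [0,0,0,1,0,-46,0.9]
  ]
}}

```text
t: 5.35
eef_pos: [0.6444, 0.1329, 0.0926]
ee_rot: [0.66, 0.752, 0.0, -0.0]
force: [-0.2, 0.4, -2.0]
opening: 0.397
gripper_force: 16.7
```

Emit:
{"api": "servo_tool", "payload": {
  "targets": [
    [0,0,0,0,0,-1,0.9],
    [0,0,0,0,0,-2,0.9],
    [0,0,0,0,0,-3,0.9],
    [0,0,0,0,0,-3,0.9]
  ]
}}

```text
t: 5.75
eef_pos: [0.6445, 0.1329, 0.0898]
ee_rot: [0.66, 0.752, 0.0, 0.0]
force: [0.5, -0.2, -2.8]
opening: 0.396
gripper_force: 16.7
```

Emit:
{"api": "servo_tool", "payload": {
  "targets": [
    [0,0,0,0,0,-1,0.9],
    [0,0,0,0,0,-2,0.9],
    [0,0,0,0,0,-3,0.9],
    [0,0,0,0,0,-3,0.9]
  ]
}}

```text
t: 6.15
eef_pos: [0.645, 0.133, 0.0895]
ee_rot: [0.66, 0.752, 0.001, 0.0]
force: [-7.0, -1.7, 17.9]
opening: 0.392
gripper_force: 21.5
```

Emit:
{"api": "servo_tool", "payload": {
  "targets": [
    [0,0,0,0,0,3,0.9],
    [0,0,0,0,0,3,0.9],
    [0,0,0,0,0,3,0.5],
    [0,0,0,0,0,3,0.4],
    [0,0,0,0,0,3,0.2],
    [0,0,0,0,0,3,0.2],
    [0,0,0,0,0,3,0.2],
    [0,0,0,0,0,20,0.2],
    [0,0,0,0,0,60,0.2],
    [0,0,0,-30,0,110,0.2],
    [0,0,0,-70,10,130,0.2]
  ]
}}

```text
t: 7.25
eef_pos: [0.5793, 0.1422, 0.2196]
ee_rot: [0.66, 0.751, 0.003, 0.002]
force: [-0.5, 1.0, 0.9]
opening: 0.8
gripper_force: 0.0
```

Emit:
{"api": "servo_tool", "payload": {
  "targets": [
    [0,0,0,-45,7,-15,0],
    [0,0,0,-90,14,-30,0],
    [0,0,0,-130,20,-60,0],
    [0,0,0,-148,23,-100,0],
    [0,0,0,-148,23,-145,0],
    [0,0,0,-148,23,-180,0],
    [0,0,0,-148,23,-194,0],
    [0,0,0,-148,23,-194,0],
    [0,0,0,-148,23,-194,0.6],
    [0,0,0,-148,23,-194,0.6],
    [0,0,0,-148,23,-194,0.6],
    [0,0,0,-148,23,-194,0.6]
  ],
  "squeeze": 15
}}

```text
t: 8.45
eef_pos: [0.4295, 0.1656, 0.0221]
ee_rot: [0.66, 0.752, 0.001, 0.0]
force: [-0.5, 0.5, 0.3]
opening: 0.678
gripper_force: 0.0
```

```bash
python3 - <<'E'
from h import *
from bench import telemetry, optics
s=telemetry.read_state(); print(s['t'],s['eef_pos'],s['force'],s['opening'],s['gripper_force'])
c=optics.capture('top'); np.savez('t2.npz',**c); cv2.imwrite('pics/t2.png',cv2.resize(c['img'][160:310,200:400,::-1],(800,600),interpolation=cv2.INTER_CUBIC))
E
```

```text
8.45 [0.42946167 0.16559095 0.0221366 ] [-0.53125194  0.53986781  0.28213082] 0.6776069351495465 0.0
```

View pics/t2.png

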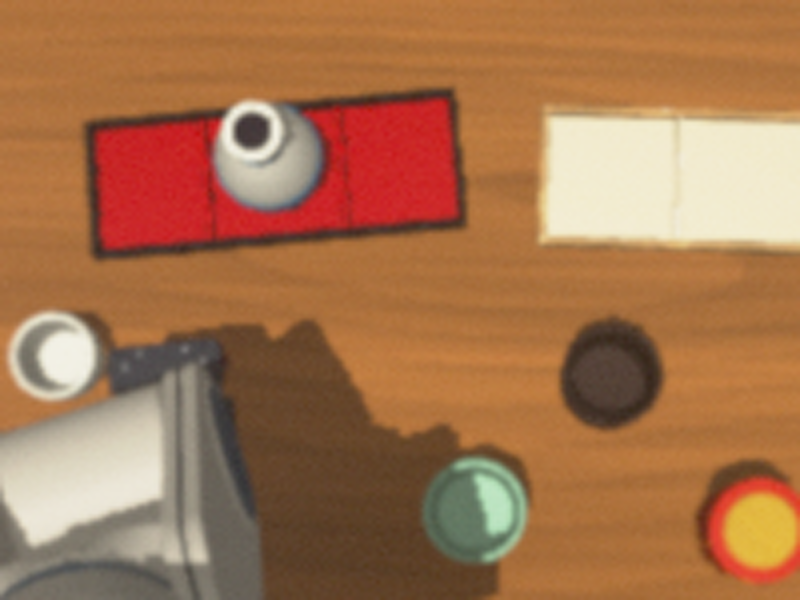

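The flask stands in the middle cell (lip at (252, 130), belly at about (270, 158) in the crop). Next I close the gripper fully on the blue cup.

Emit:
{"api": "servo_tool", "payload": {
  "targets": [
    [0,0,0,0,0,0,0.7],
    [0,0,0,0,0,0,0.7],
    [0,0,0,0,0,0,0.7],
    [0,0,0,0,0,0,0.7],
    [0,0,0,0,0,4,0.7],
    [0,0,0,0,0,8,0.7],
    [0,0,0,0,0,8,0.7]
  ]
}}

```text
t: 9.2
eef_pos: [0.4292, 0.1655, 0.0297]
ee_rot: [0.66, 0.752, 0.0, 0.0]
force: [-0.3, 0.3, -0.9]
opening: 0.597
gripper_force: 15.0
```

```bash
python3 - <<'E'
from h import *
c=dict(np.load('t2.npz')); W=cloud(c)
d=np.hypot(W[...,0]-.645,W[...,1]-.133); P=W[(d<.05)&(W[...,2]>.03)&(W[...,2]<.14)].astype(np.float32)
h=np.percentile(P[:,2],97);T=P[P[:,2]>h-.008]; B=P[(P[:,2]>.04)&(P[:,2]<.075)]
print(h,cv2.minEnclosingCircle(np.ascontiguousarray(T[:,:2])),B.mean(0))
E
```

```text
0.13005471 ((0.6453263163566589, 0.13149744272232056), 0.018165472894906998) [0.63183784 0.12316089 0.061448  ]
```

Emit:
{"api": "servo_tool", "payload": {
  "targets": [
    [0,0,0,0,0,20,0.7],
    [0,0,0,10,-5,45,0.7],
    [0,0,0,40,-20,50,0.7],
    [0,0,0,80,-40,50,0.7],
    [0,0,0,120,-60,50,0.7],
    [0,0,0,160,-80,50,0.7],
    [0,0,0,195,-98,50,0.7],
    [0,0,0,215,-108,50,0.7],
    [0,0,0,224,-113,50,0.7],
    [0,0,0,224,-113,40,0.7],
    [0,0,0,224,-113,25,0.7],
    [0,0,0,224,-113,15,0.7]
  ]
}}

```text
t: 10.4
eef_pos: [0.6503, 0.053, 0.042]
ee_rot: [0.659, 0.752, -0.001, -0.001]
force: [-0.0, 0.8, -1.6]
opening: 0.597
gripper_force: 15.0
```

Emit:
{"api": "servo_tool", "payload": {
  "targets": [
    [0,0,0,0,0,-8,0.7],
    [0,0,0,0,0,-12,0.7],
    [0,0,0,0,0,-15,0.7],
    [0,0,0,0,0,-16,0.7],
    [0,0,0,0,0,-16,0.7]
  ]
}}

```text
t: 10.9
eef_pos: [0.6529, 0.0524, 0.0284]
ee_rot: [0.66, 0.752, 0.0, 0.0]
force: [-0.1, 0.0, -0.3]
opening: 0.599
gripper_force: 15.0
```

Emit:
{"api": "servo_tool", "payload": {
  "targets": [
    [0,0,0,0,0,-1,0.7],
    [0,0,0,0,0,-2,0.7],
    [0,0,0,0,0,-3,0.7],
    [0,0,0,0,0,-3,0.7]
  ]
}}

```text
t: 11.3
eef_pos: [0.653, 0.0523, 0.0258]
ee_rot: [0.66, 0.752, 0.0, 0.0]
force: [-1.0, -1.2, 3.8]
opening: 0.598
gripper_force: 15.0
```

Emit:
{"api": "servo_tool", "payload": {
  "targets": [
    [0,0,0,0,0,1,0.4],
    [0,0,0,0,0,1,0.15],
    [0,0,0,0,0,1,0.15],
    [0,0,0,0,0,3,0.15],
    [0,0,0,0,0,30,0.15],
    [0,0,0,0,0,80,0.15],
    [0,0,0,-5,5,125,0],
    [0,0,0,-20,25,150,0],
    [0,0,0,-50,65,150,0],
    [0,0,0,-80,105,150,0],
    [0,0,0,-110,150,150,0],
    [0,0,0,-137,190,140,0]
  ]
}}

```text
t: 12.5
eef_pos: [0.5172, 0.2413, 0.1672]
ee_rot: [0.66, 0.751, 0.001, 0.001]
force: [0.8, -0.3, -0.3]
opening: 0.999
gripper_force: 0.0
```

```bash
python3 - <<'E'
from h import *
from bench import telemetry, optics
s=telemetry.read_state(); print(s['t'],s['eef_pos'],s['force'],s['opening'],s['gripper_force'])
c=optics.capture('side'); np.savez('s3.npz',**c); 
c=optics.capture('wrist'); np.savez('w3.npz',**c); W=cloud(c); cv2.imwrite('pics/w3.png',c['img'][:,:,::-1])
d=np.hypot(W[...,0]-.516,W[...,1]-.262); P=W[(d<.04)&(abs(W[...,2]-.052)<.008)&(c['z_map']>0)].astype(np.float32)
print(len(P),cv2.minEnclosingCircle(np.ascontiguousarray(P[:,:2])))
E
```

```text
12.5 [0.51719301 0.2413319  0.16719097] [ 0.78548099 -0.30274813 -0.29883921] 0.9993431087124128 0.0
1443 ((0.5164532661437988, 0.26215359568595886), 0.026971185579895973)
```

View pics/w3.png

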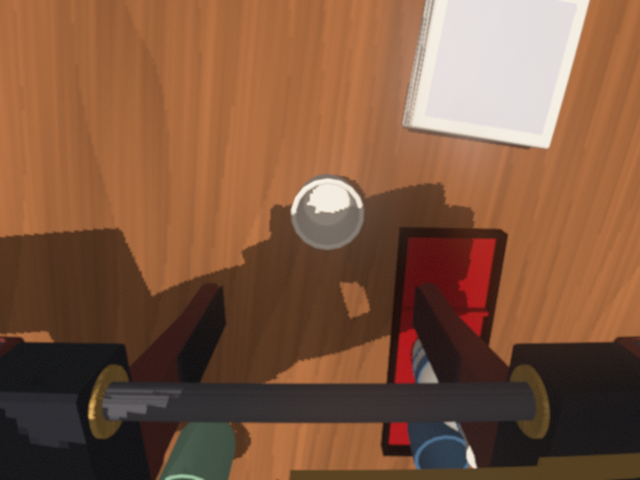

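The white cup rim is at (328, 213) and ray-cast to (0.5165, 0.262). The blue cup and flask show in the box at the bottom right.

Emit:
{"api": "servo_tool", "payload": {
  "targets": [
    [0,0,0,0,12,-30,0],
    [0,0,0,0,20,-75,0],
    [0,0,0,0,20,-115,0],
    [0,0,0,0,20,-138,0],
    [0,0,0,0,20,-143,0],
    [0,0,0,0,20,-143,0.5],
    [0,0,0,0,20,-143,0.7],
    [0,0,0,0,20,-143,0.7],
    [0,0,0,0,20,-143,0.7],
    [0,0,0,0,20,-143,0.7],
    [0,0,0,0,20,-143,0.7],
    [0,0,0,0,20,-143,0.7]
  ]
}}

```text
t: 13.8
eef_pos: [0.518, 0.2599, 0.0238]
ee_rot: [0.66, 0.752, 0.001, 0.0]
force: [-2.6, -1.4, 7.3]
opening: 0.609
gripper_force: 15.0
```

```bash
python3 - <<'E'
from h import *
from bench import telemetry, optics
s=telemetry.read_state(); print(s['t'],s['eef_pos'],s['force'],s['opening'],s['gripper_force'])
c=dict(np.load('s3.npz')); cv2.imwrite('pics/s3.png',cv2.resize(c['img'][170:340,200:400,::-1],(800,600),interpolation=cv2.INTER_CUBIC))
E
```

```text
13.8 [0.5179812  0.25990573 0.02383212] [-2.63086927 -1.43291006  7.26310899] 0.6093256818208045 15.00049650645451
```

View pics/s3.png

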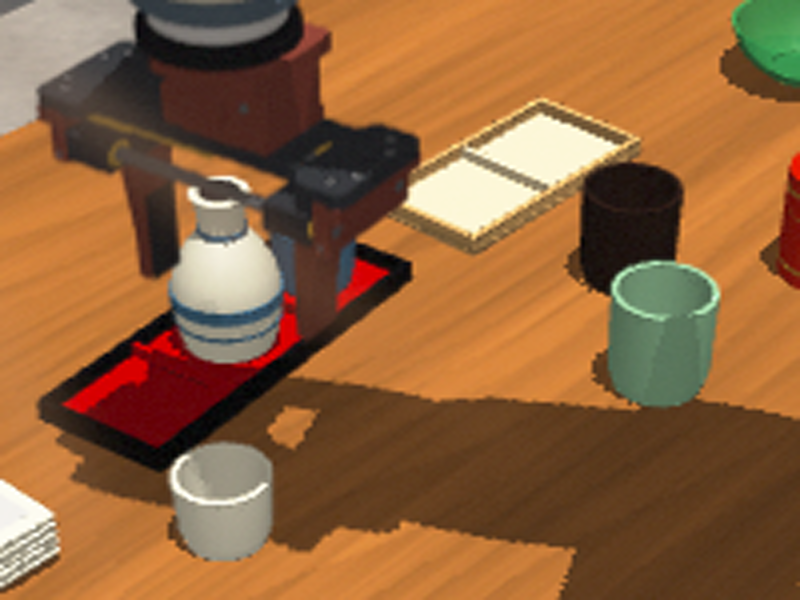

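Emit:
{"api": "servo_tool", "payload": {
  "targets": [
    [0,0,0,0,0,10,0.7],
    [0,0,0,0,0,35,0.7],
    [0,0,0,15,-6,50,0.7],
    [0,0,0,45,-18,50,0.7],
    [0,0,0,80,-33,50,0.7],
    [0,0,0,105,-43,50,0.7],
    [0,0,0,117,-48,50,0.7],
    [0,0,0,117,-48,40,0.7],
    [0,0,0,117,-48,24,0.7],
    [0,0,0,117,-48,14,0.7],
    [0,0,0,117,-48,9,0.7],
    [0,0,0,117,-48,9,0.7]
  ]
}}

```text
t: 15.0
eef_pos: [0.633, 0.2119, 0.0303]
ee_rot: [0.659, 0.752, -0.001, -0.001]
force: [0.4, 0.5, -0.7]
opening: 0.608
gripper_force: 15.0
```

Emit:
{"api": "servo_tool", "payload": {
  "targets": [
    [0,0,0,0,0,-1,0.7],
    [0,0,0,0,0,-2,0.7],
    [0,0,0,0,0,-3,0.7],
    [0,0,0,0,0,-3,0.7]
  ]
}}

```text
t: 15.4
eef_pos: [0.6347, 0.2117, 0.0291]
ee_rot: [0.66, 0.752, 0.0, 0.0]
force: [-0.7, 0.8, -1.3]
opening: 0.611
gripper_force: 15.0
```

Emit:
{"api": "servo_tool", "payload": {
  "targets": [
    [0,0,0,0,0,-1,0.7],
    [0,0,0,0,0,-2,0.7],
    [0,0,0,0,0,-3,0.7],
    [0,0,0,0,0,-3,0.7]
  ]
}}

```text
t: 15.8
eef_pos: [0.6348, 0.2117, 0.0277]
ee_rot: [0.66, 0.752, 0.0, 0.0]
force: [-5.1, -2.5, 14.5]
opening: 0.61
gripper_force: 15.0
```

Emit:
{"api": "servo_tool", "payload": {
  "targets": [
    [0,0,0,0,0,2,0.7],
    [0,0,0,0,0,2,0.4],
    [0,0,0,0,0,2,0.15],
    [0,0,0,0,0,2,0.15],
    [0,0,0,0,0,5,0.15],
    [0,0,0,0,0,35,0.15],
    [0,0,0,0,0,85,0.15],
    [0,0,0,-10,0,130,0],
    [0,0,0,-40,-15,150,0],
    [0,0,0,-70,-55,150,0],
    [0,0,0,-90,-100,150,0],
    [0,0,0,-110,-145,150,0]
  ]
}}

```text
t: 17.0
eef_pos: [0.5235, 0.0658, 0.1764]
ee_rot: [0.659, 0.752, 0.0, 0.0]
force: [1.4, -0.6, 0.4]
opening: 0.999
gripper_force: 0.0
```

Emit:
{"api": "servo_tool", "payload": {
  "targets": [
    [0,0,0,-20,-45,0,0],
    [0,0,0,-40,-90,0,0],
    [0,0,0,-60,-135,0,0],
    [0,0,0,-80,-180,0,0],
    [0,0,0,-100,-220,0,0],
    [0,0,0,-103,-242,0,0],
    [0,0,0,-103,-242,0,0]
  ]
}}

```text
t: 17.7
eef_pos: [0.4212, -0.1776, 0.1762]
ee_rot: [0.661, 0.75, 0.0, 0.001]
force: [0.4, 0.0, -0.1]
opening: 0.999
gripper_force: 0.0
```

```bash
python3 - <<'E'
from h import *
from bench import telemetry, optics
s=telemetry.read_state(); print(s['t'],s['eef_pos'],s['force'],s['opening'],s['gripper_force'])
c=optics.capture('top'); np.savez('t4.npz',**c); cv2.imwrite('pics/t4.png',cv2.resize(c['img'][160:310,200:400,::-1],(800,600),interpolation=cv2.INTER_CUBIC))
W=cloud(c)
for n,x,y,h in(('flask',.645,.132,.126),('blue',.653,.0525,.056),('white',.635,.212,.056)):
    d=np.hypot(W[...,0]-x,W[...,1]-y); P=W[(d<.045)&(abs(W[...,2]-h-.002)<.008)].astype(np.float32); print(n,len(P),cv2.minEnclosingCircle(np.ascontiguousarray(P[:,:2])))
c=optics.capture('wrist'); np.savez('w4.npz',**c); W=cloud(c)
for x,y,h in((.4195,-.173,.088),):
    d=np.hypot(W[...,0]-x,W[...,1]-y); P=W[(d<.045)&(abs(W[...,2]-h)<.008)].astype(np.float32); print(len(P),cv2.minEnclosingCircle(np.ascontiguousarray(P[:,:2])))
E
```

```text
17.7 [ 0.42122115 -0.17763007  0.17622037] [ 0.40498487  0.00509286 -0.06489269] 0.9993530798371058 0.0
flask 172 ((0.6450083255767822, 0.1322353482246399), 0.017628168687224388)
blue 117 ((0.6518301367759705, 0.05186037719249725), 0.026951929554343224)
white 116 ((0.6337107419967651, 0.2144172489643097), 0.027910036966204643)
6297 ((0.42079415917396545, -0.1730184108018875), 0.031080758199095726)
```

View pics/t4.png

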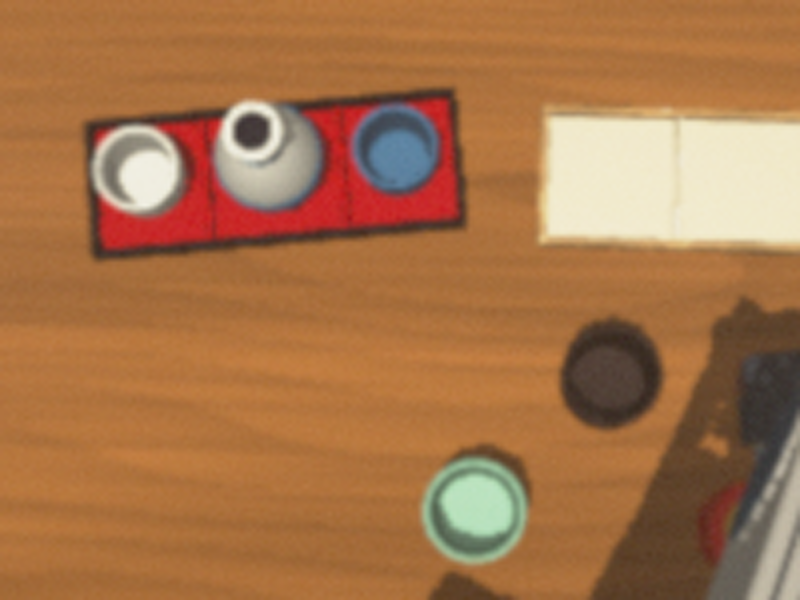

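The sake set sits in its box: white cup at (138, 170), flask at (268, 155) and blue cup at (398, 148) in the crop, all inside their cells. Next is the caddy.

Emit:
{"api": "servo_tool", "payload": {
  "targets": [
    [0,0,0,0,5,-20,0],
    [0,0,0,0,5,-60,0],
    [0,0,0,0,5,-105,0],
    [0,0,0,0,5,-134,0],
    [0,0,0,0,5,-140,0],
    [0,0,0,0,5,-140,0.3],
    [0,0,0,0,5,-140,0.6],
    [0,0,0,0,5,-140,0.6],
    [0,0,0,0,5,-140,0.6],
    [0,0,0,0,5,-140,0.6],
    [0,0,0,0,5,-140,0.6],
    [0,0,0,0,5,-140,0.6]
  ],
  "squeeze": 18
}}

```text
t: 19.0
eef_pos: [0.4223, -0.1705, 0.0372]
ee_rot: [0.66, 0.751, 0.0, 0.001]
force: [-0.4, 1.0, 8.4]
opening: 0.701
gripper_force: 18.0
```

Emit:
{"api": "servo_tool", "payload": {
  "targets": [
    [0,0,0,0,0,10,0.6],
    [0,0,0,0,0,35,0.6],
    [0,0,0,15,0,50,0.6],
    [0,0,0,50,0,50,0.6],
    [0,0,0,90,1,50,0.6],
    [0,0,0,130,1,50,0.6],
    [0,0,0,170,2,50,0.6],
    [0,0,0,205,2,50,0.6],
    [0,0,0,222,2,50,0.6],
    [0,0,0,222,2,42,0.6],
    [0,0,0,222,2,25,0.6],
    [0,0,0,222,2,15,0.6]
  ]
}}

```text
t: 20.2
eef_pos: [0.6409, -0.168, 0.0487]
ee_rot: [0.66, 0.751, -0.001, -0.002]
force: [-0.6, -0.2, -2.5]
opening: 0.709
gripper_force: 18.0
```

Emit:
{"api": "servo_tool", "payload": {
  "targets": [
    [0,0,0,0,0,-4,0.6],
    [0,0,0,0,0,-6,0.6],
    [0,0,0,0,0,-7,0.6],
    [0,0,0,0,0,-7,0.6]
  ]
}}

```text
t: 20.6
eef_pos: [0.6437, -0.1684, 0.0441]
ee_rot: [0.66, 0.752, 0.0, 0.0]
force: [0.5, -0.7, -1.4]
opening: 0.7
gripper_force: 18.0
```

```bash
python3 - <<'E'
from h import *
from bench import telemetry, optics
s=telemetry.read_state(); print(s['t'],s['eef_pos'],s['force'],s['opening'],s['gripper_force'])
c=optics.capture('top'); cv2.imwrite('pics/t5.png',cv2.resize(c['img'][160:310,250:450,::-1],(800,600),interpolation=cv2.INTER_CUBIC))
E
```

```text
20.6 [ 0.64365102 -0.16843604  0.04406848] [ 0.51677362 -0.74562902 -1.38133806] 0.7002200631117138 17.999649569392204
```

View pics/t5.png

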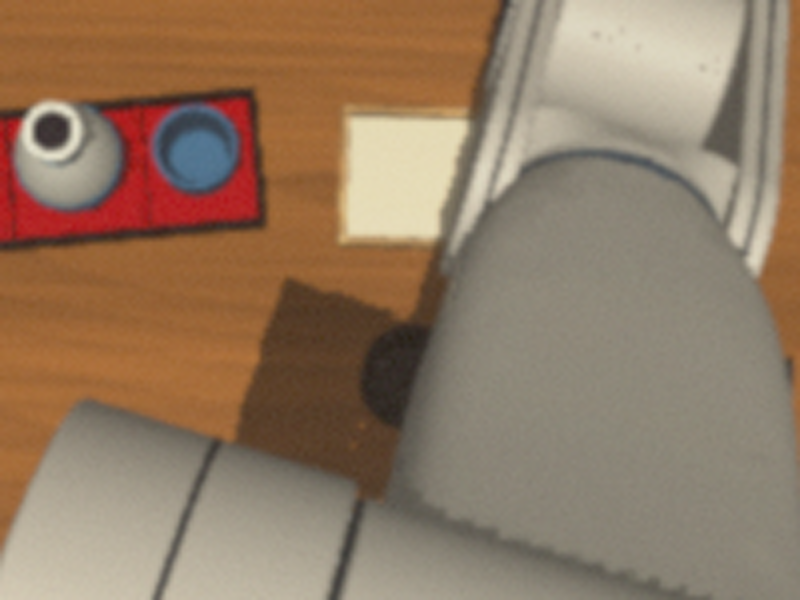

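The arm hides the caddy in this view, but the brown cup at (405, 375) hasn't moved. I lower the last few millimetres by force.

Emit:
{"api": "servo_tool", "payload": {
  "targets": [
    [0,0,0,0,0,-1,0.6],
    [0,0,0,0,0,-2,0.6],
    [0,0,0,0,0,-3,0.6],
    [0,0,0,0,0,-3,0.6]
  ]
}}

```text
t: 21.05
eef_pos: [0.6437, -0.1683, 0.0413]
ee_rot: [0.66, 0.752, 0.0, 0.0]
force: [-1.4, 0.2, 2.0]
opening: 0.701
gripper_force: 18.0
```

Emit:
{"api": "servo_tool", "payload": {
  "targets": [
    [0,0,0,0,0,-1,0.6],
    [0,0,0,0,0,-1,0.3],
    [0,0,0,0,0,-1,0.05],
    [0,0,0,0,0,-1,0.05],
    [0,0,0,0,0,0,0.05],
    [0,0,0,0,0,15,0.05],
    [0,0,0,0,0,60,0.05],
    [0,0,0,0,0,105,0],
    [0,0,0,-20,15,135,0],
    [0,0,0,-60,40,140,0],
    [0,0,0,-100,70,140,0],
    [0,0,0,-135,100,140,0]
  ]
}}

```text
t: 22.25
eef_pos: [0.507, -0.0676, 0.1821]
ee_rot: [0.66, 0.751, 0.0, 0.001]
force: [0.4, -0.2, -0.6]
opening: 1.002
gripper_force: 0.0
```

Emit:
{"api": "servo_tool", "payload": {
  "targets": [
    [0,0,0,-35,30,0,0],
    [0,0,0,-65,55,0,0],
    [0,0,0,-80,66,0,0],
    [0,0,0,-80,66,0,0]
  ]
}}

```text
t: 22.65
eef_pos: [0.4267, -0.0012, 0.1816]
ee_rot: [0.659, 0.752, 0.0, -0.0]
force: [-0.2, 1.1, 0.2]
opening: 1.0
gripper_force: 0.0
```

```bash
python3 - <<'E'
from h import *
from bench import telemetry, optics
s=telemetry.read_state(); print(s['t'],s['eef_pos'],s['force'],s['opening'],s['gripper_force'])
c=optics.capture('wrist'); np.savez('w6.npz',**c); cv2.imwrite('pics/w6.png',c['img'][:,:,::-1]); W=cloud(c)
c2=optics.capture('top'); np.savez('t6.npz',**c2); W2=cloud(c2)
for V,x,y,h in((W,.4285,-.004,.078),(W2,.4285,-.004,.08),(W2,.644,-.170,.094)):
    d=np.hypot(V[...,0]-x,V[...,1]-y); P=V[(d<.045)&(abs(V[...,2]-h)<.008)].astype(np.float32); print(len(P),len(P) and cv2.minEnclosingCircle(np.ascontiguousarray(P[:,:2])))
E
```

```text
22.65 [ 0.42670484 -0.00123382  0.18157357] [-0.15478423  1.12757408  0.18599516] 0.9995750903766891 0.0
1808 ((0.4279678761959076, -0.003133267629891634), 0.03105856664478779)
0 0
499 ((0.6440961956977844, -0.1699334681034088), 0.03168138489127159)
```

View pics/w6.png

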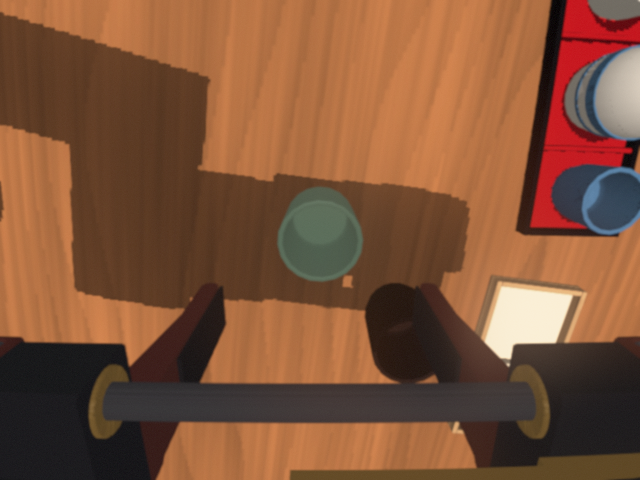

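The green cup rim is at (320, 240), ray-cast to (0.428, -0.003). The brown cup is clear at (405, 330), and the caddy is centred in its cell at (0.644, -0.170).

Emit:
{"api": "servo_tool", "payload": {
  "targets": [
    [0,0,0,1,-2,-25,0],
    [0,0,0,1,-2,-70,0],
    [0,0,0,1,-2,-115,0],
    [0,0,0,1,-2,-145,0],
    [0,0,0,1,-2,-151,0],
    [0,0,0,1,-2,-151,0.3],
    [0,0,0,1,-2,-151,0.6],
    [0,0,0,1,-2,-151,0.6],
    [0,0,0,1,-2,-151,0.6],
    [0,0,0,1,-2,-151,0.6],
    [0,0,0,1,-2,-151,0.6],
    [0,0,0,1,-2,-151,0.6]
  ]
}}

```text
t: 23.95
eef_pos: [0.43, -0.0043, 0.031]
ee_rot: [0.66, 0.752, 0.0, 0.001]
force: [-2.7, -1.5, 9.4]
opening: 0.689
gripper_force: 17.9
```

Emit:
{"api": "servo_tool", "payload": {
  "targets": [
    [0,0,0,0,0,10,0.6],
    [0,0,0,0,2,35,0.6],
    [0,0,0,15,4,50,0.6],
    [0,0,0,50,4,50,0.6],
    [0,0,0,90,4,50,0.6],
    [0,0,0,130,0,50,0.6],
    [0,0,0,170,-10,50,0.6],
    [0,0,0,200,-30,50,0.6],
    [0,0,0,214,-60,50,0.6],
    [0,0,0,214,-78,50,0.6],
    [0,0,0,214,-82,50,0.6],
    [0,0,0,214,-82,40,0.6]
  ]
}}

```text
t: 25.15
eef_pos: [0.6434, -0.0867, 0.0709]
ee_rot: [0.66, 0.751, 0.0, 0.001]
force: [-0.6, -0.0, -1.2]
opening: 0.687
gripper_force: 17.9
```

Emit:
{"api": "servo_tool", "payload": {
  "targets": [
    [0,0,0,0,0,-15,0.6],
    [0,0,0,0,0,-25,0.6],
    [0,0,0,0,0,-31,0.6],
    [0,0,0,0,0,-33,0.6],
    [0,0,0,0,0,-33,0.6]
  ]
}}

```text
t: 25.65
eef_pos: [0.6433, -0.0859, 0.0363]
ee_rot: [0.66, 0.752, -0.0, -0.0]
force: [-0.8, 0.2, -3.0]
opening: 0.686
gripper_force: 17.9
```

Emit:
{"api": "servo_tool", "payload": {
  "targets": [
    [0,0,0,0,0,-1,0.6],
    [0,0,0,0,0,-2,0.6],
    [0,0,0,0,0,-2,0.6]
  ]
}}

```text
t: 25.95
eef_pos: [0.6439, -0.0864, 0.0352]
ee_rot: [0.66, 0.752, 0.0, 0.0]
force: [-0.0, 0.5, -1.9]
opening: 0.69
gripper_force: 17.9
```

Emit:
{"api": "servo_tool", "payload": {
  "targets": [
    [0,0,0,0,0,-1,0.6],
    [0,0,0,0,0,-2,0.6],
    [0,0,0,0,0,-2,0.6]
  ]
}}

```text
t: 26.25
eef_pos: [0.6438, -0.0864, 0.0349]
ee_rot: [0.66, 0.752, 0.0, 0.0]
force: [-5.4, 0.9, 13.1]
opening: 0.685
gripper_force: 17.9
```

Emit:
{"api": "servo_tool", "payload": {
  "targets": [
    [0,0,0,0,0,1,0.6],
    [0,0,0,0,0,1,0.3],
    [0,0,0,0,0,1,0.05],
    [0,0,0,0,0,1,0.05],
    [0,0,0,0,0,2,0.05],
    [0,0,0,0,0,15,0.05],
    [0,0,0,0,0,60,0],
    [0,0,0,0,0,105,0],
    [0,0,0,-30,0,140,0],
    [0,0,0,-75,0,150,0],
    [0,0,0,-120,0,150,0],
    [0,0,0,-160,0,150,0]
  ]
}}

```text
t: 27.45
eef_pos: [0.4819, -0.0862, 0.1842]
ee_rot: [0.66, 0.752, 0.0, 0.001]
force: [-0.6, 0.1, -0.6]
opening: 0.998
gripper_force: 0.0
```

Emit:
{"api": "servo_tool", "payload": {
  "targets": [
    [0,0,0,-20,-40,20,0],
    [0,0,0,-40,-85,40,0],
    [0,0,0,-60,-130,50,0],
    [0,0,0,-80,-175,50,0],
    [0,0,0,-100,-220,50,0],
    [0,0,0,-120,-265,50,0],
    [0,0,0,-120,-265,50,0],
    [0,0,0,-120,-265,50,0]
  ]
}}

```text
t: 28.25
eef_pos: [0.363, -0.3521, 0.2334]
ee_rot: [0.661, 0.751, 0.0, 0.0]
force: [0.6, 0.5, -0.5]
opening: 0.999
gripper_force: 0.0
```

```bash
python3 - <<'E'
from h import *
from bench import telemetry, optics
s=telemetry.read_state(); print(s['t'],s['eef_pos'],s['force'],s['opening'])
c=optics.capture('top'); V=cloud(c); cv2.imwrite('pics/t7.png',c['img'][:,:,::-1])
s2=optics.capture('side'); cv2.imwrite('pics/s7.png',cv2.resize(s2['img'][150:360,120:440,::-1],(800,525),interpolation=cv2.INTER_CUBIC))
for n,x,y,h in(('flask',.645,.132,.128),('blue',.653,.0525,.058),('white',.635,.212,.058),('caddy',.644,-.170,.094),('green',.644,-.0855,.084),('brown',.511,-.0855,.08)):
    d=np.hypot(V[...,0]-x,V[...,1]-y); P=V[(d<.045)&(abs(V[...,2]-h)<.008)].astype(np.float32); print(n,len(P),len(P) and cv2.minEnclosingCircle(np.ascontiguousarray(P[:,:2])))
E
```

```text
28.25 [ 0.36298074 -0.35211086  0.23342423] [ 0.62447904  0.53654861 -0.46003426] 0.9993588015431238
flask 173 ((0.6456606388092041, 0.13211104273796082), 0.018054695799946785)
blue 119 ((0.6514241695404053, 0.05197549983859062), 0.026907818391919136)
white 122 ((0.6342266201972961, 0.2137947827577591), 0.02718547359108925)
caddy 501 ((0.644865095615387, -0.17058637738227844), 0.031332775950431824)
green 140 ((0.6429052948951721, -0.08585061132907867), 0.0312599278986454)
brown 132 ((0.5112891793251038, -0.08460124582052231), 0.03081362321972847)
```

View pics/t7.png

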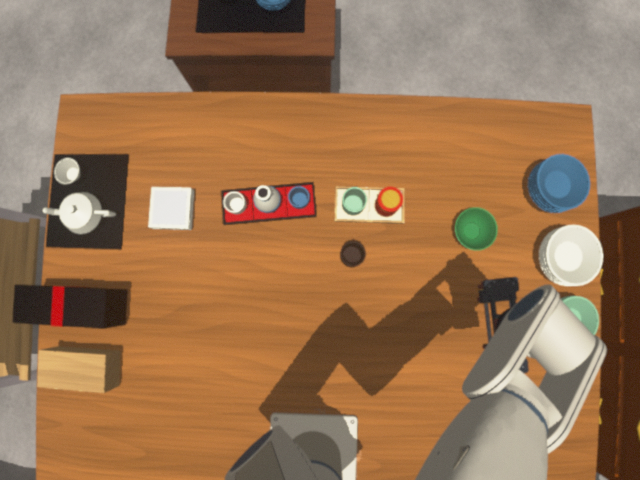

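View pics/s7.png

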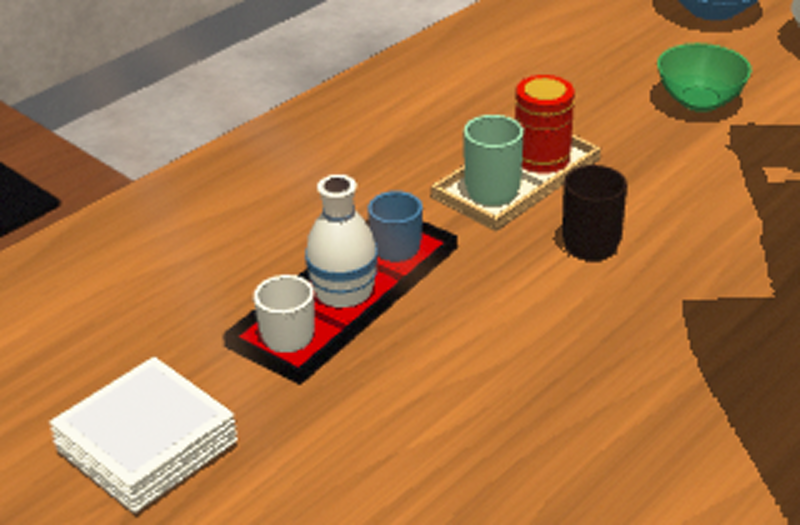

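Both views show all five pieces upright in their cells. In the top picture these are white (234, 202), flask (266, 198), blue (299, 196), green (354, 201) and caddy (389, 200). The brown cup (352, 253), glass bowl and plates have not moved.

```bash
python3 -c "
from bench import workorder
print(workorder.job_done())"
```

```text
the job is handed in; nothing more can be done
None
```

Both gift sets are packed upright in their boxes, the sake set first and then the tea set; the brown cup, glass bowl and plates were left where they stood, and the job was handed in at about 28 s.

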